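# Feed the row of vial carriers home and shut the keeper

## Task

Push the row of four vial carriers along the rail, as one train from behind, until the first is against the end stop and the row is closed up; touch only the orange carrier at the rear, and lift or tip none of them. Then, with the fingertips, swing the blue keeper fully shut across the rail behind the row. Nothing needs to be grasped; leave the things round the rail where they are.

Things in the scene. Friction and masses are not known exactly. Their poses are not given: they have to be found in the camera images.
- rail: Straight feed rail fixed to the chest top: aluminium base 82 x 350 mm, 8 mm thick, with two low grey side walls. Origin: centre of its underside, on the surface (z = 0). Its own +y runs along the channel towards the end stop, +x to the keeper's side, z up. The channel between the walls is 39 mm wide (x = -19.5 to 19.5 mm), its floor 8 mm and the wall tops 14 mm above the surface; walls 6 mm thick, outer faces at x = +-25.5 mm. It is open at its rear (-y) end, y = -175 mm.
- stop_face (a point): Centre of the face of the end stop (grey block with a black rubber pad, 34 mm tall above the surface) at the rail's front end; 158 mm from the rail's origin along its +y and 20 mm above the surface. Same axes as the rail.
- keeper_hinge (a point): Point on the keeper's upright hinge axis, at rail x = +35 mm, y = -18 mm, 22 mm above the surface. Same axes as the rail.
- keeper_knob (a point): Middle of the keeper's small round knob (black, 12 mm across, upright, its top 46 mm above the surface), 37 mm above the surface and 58 mm from the hinge axis. Its x axis points from the hinge along the keeper's arm. The arm is a blue bar 68 mm long from the hinge, 8 mm wide, lying 17 to 27 mm above the surface, so it passes over the rail walls.
- keeper (a joint): Angle of the keeper (rad). At 0 it stands open, pointing back along the rail (-y) and 15 degrees outward to +x. Growing values swing it clockwise seen from above, over the rail, to its hard stop at 1.833 (105 degrees), where it lies straight across the channel. It stays where it is left and moves with under 1 N at the knob. Closed, its front face lies 4 mm behind the row when the row is against the stop; it cannot be closed while the row is in the way.
- carrier_1: Vial carrier number 1 counted from the stop, white with a blue cap: the first of the row, nearest the stop. Block 36 mm wide (x), 42 mm long along the rail (y), 22 mm tall, sitting loose in the channel, with a 22 mm wide amber vial fixed upright in it; top of the cap 44 mm above the carrier's underside. Origin: centre of its underside. About 60 g. Axes as the rail's. The four start touching one another, less than 1 mm apart; against the stop the row is 168 mm long.
- carrier_2: Vial carrier number 2 counted from the stop, white with a blue cap. Block 36 mm wide (x), 42 mm long along the rail (y), 22 mm tall, sitting loose in the channel, with a 22 mm wide amber vial fixed upright in it; top of the cap 44 mm above the carrier's underside. Origin: centre of its underside. About 60 g. Axes as the rail's. The four start touching one another, less than 1 mm apart; against the stop the row is 168 mm long.
- carrier_3: Vial carrier number 3 counted from the stop, white with a blue cap. Block 36 mm wide (x), 42 mm long along the rail (y), 22 mm tall, sitting loose in the channel, with a 22 mm wide amber vial fixed upright in it; top of the cap 44 mm above the carrier's underside. Origin: centre of its underside. About 60 g. Axes as the rail's. The four start touching one another, less than 1 mm apart; against the stop the row is 168 mm long.
- carrier_4: Vial carrier number 4 counted from the stop, orange with a black cap: the last of the row, farthest from the stop. Block 36 mm wide (x), 42 mm long along the rail (y), 22 mm tall, sitting loose in the channel, with a 22 mm wide amber vial fixed upright in it; top of the cap 44 mm above the carrier's underside. Origin: centre of its underside. About 60 g. Axes as the rail's. The four start touching one another, less than 1 mm apart; against the stop the row is 168 mm long.
- lamp: Bystander, to be left alone: glass spirit lamp, 73 mm wide, 72 mm tall. Origin: centre of its underside.
- tape: Bystander, to be left alone: roll of brown packing tape lying flat, 96 mm across, 48 mm tall. Origin: centre of its underside.
- lamp_cap: Bystander, to be left alone: clear glass cap, 34 mm wide, 31 mm tall. Origin: centre of its underside.
- scale: Bystander, to be left alone: pocket scale, 124 x 62 x 19 mm. Origin: centre of its underside.
- thermometer: Bystander, to be left alone: black panel thermometer lying flat, 28 x 47 x 14 mm. Origin: centre of its underside.
- syringe: Bystander, to be left alone: clear syringe lying flat, 30 x 124 x 17 mm. Origin: centre of its underside.
- weight: Bystander, to be left alone: small steel calibration weight, 19 mm across, 26 mm tall, standing beside the rail. Origin: centre of its underside.
- stopper: Bystander, to be left alone: black rubber stopper, 26 mm across and tall, standing beside the rail. Origin: centre of its underside.
Things that resemble listed ones, but are neither listed nor needed, are in the scene too. Of the things shaped like the carrier_4, the orange one is meant.

How it is judged (in metres and radians):
On the way:
1. all four carriers are home against the end stop while the keeper is still open (y of carrier_1 in the frame of rail above 0.133 m and y of carrier_2 in the frame of rail above 0.091 m and y of carrier_3 in the frame of rail above 0.049 m and y of carrier_4 in the frame of rail above 0.007 m and value of joint keeper below 1 rad), for 0.2 s.
At the end, for the whole second after the job is handed in: Every carrier is within 4 mm of its home place in the closed-up row against the end stop, standing flat in the channel and at rest, and the keeper is shut across the rail (joint above 1.72 rad of 1.833) (y of carrier_1 in the frame of rail above 0.133 m and y of carrier_2 in the frame of rail above 0.091 m and y of carrier_3 in the frame of rail above 0.049 m and y of carrier_4 in the frame of rail above 0.007 m and value of joint keeper above 1.72 rad and angle between each of carrier_1, carrier_2, carrier_3, carrier_4's own z axis and vertical below 0.1 rad and z of carrier_1 in the frame of rail between 0.005 and 0.011 m and z of carrier_2 in the frame of rail between 0.005 and 0.011 m and z of carrier_3 in the frame of rail between 0.005 and 0.011 m and z of carrier_4 in the frame of rail between 0.005 and 0.011 m and linear speed of each of carrier_1, carrier_2, carrier_3, carrier_4 below 0.01 m/s and velocity of joint keeper below 0.05 rad/s); the robot touches nothing.
It fails at once if a carrier is lifted more than 6 mm or tipped by more than 0.2 rad (z of any of carrier_1, carrier_2, carrier_3, carrier_4 in the frame of rail above 0.014 m or angle between any of carrier_1, carrier_2, carrier_3, carrier_4's own z axis and vertical above 0.2 rad).
It fails at once if the robot touches one of the three white carriers (contact force between any of the fingers, the arm and carrier_1 above 0.5 N or contact force between any of the fingers, the arm and carrier_2 above 0.5 N or contact force between any of the fingers, the arm and carrier_3 above 0.5 N).
It fails at once if a bystander is moved more than 20 mm (distance of any of lamp, tape, lamp_cap, scale, thermometer, syringe, weight, stopper from where it was at the start of the episode above 0.02 m).
It also fails if it takes over 48 s, if anything falls off the work surface, if the arm or the gripper's body presses on something with over 40 N, if the wrist force passes 120 N, or if a joint passes its speed limit or range.

## Robot

A 6-joint arm with a two-finger parallel gripper is mounted at the origin on a cart in front of the work surface, level with it; the furniture and walls round the work are solid. World frame = base frame: x ahead of the robot, y to its left, z up, the work surface at z = 0. Lengths are in mm, angles in rad, forces in N, time in s.
With the tool pointing down it reaches from about 350 to 775 mm from the base axis. Payload 7.3 kg.
Tool frame: the origin (TCP) lies between the finger pads; the fingertips stand 8 mm ahead of it and the grasp point (between the pads) lies 11 mm behind it; y points along the fingers, z is the direction in which the jaws open and shut, and the axes are right-handed (so a half turn about y gives the same grasp; the last joint's range is limited). The gripper opens to 92 mm and grips with 3 to 60 N. Pads are 19 mm wide; open, the fingers measure 130 mm over their backs; the gripper's body (75 mm by 190 mm) begins 47 mm behind the grasp point.
Start: joints at [-0.146, 0.342, 1.524, -0, 1.275, -0.146], TCP at [525.021, 0.019, 207.641] pointing down, gripper open.
Joint ranges: [-2.53, 2.53], [-0.77, 2.02], [0.04, 2.7], [-1, 4.14], [0.28, 2.66], [-3.11, 3.11]. Speed limits (rad/s): [2.57, 2.57, 3.14, 3.14, 3.14, 3.14].

## Interface

Orientations are given as [roll, pitch, yaw] about the fixed x, y, z axes, in that order (R = Rz(yaw) Ry(pitch) Rx(roll)).
In Python, from plant import bot, vision, job gives the robot as it stands. The module is installed in compiled form; this text tells all that it offers.
- The arm moves only by the tool arm_command, never from a script. Its argument "deltas" is a list of rows, each a list of 4 numbers: the shift along the tool's x, y, z in m, then the turn about the tool's y in degrees. In form: [[x, y, z, twist], ...]. A call has 1 to 5 rows; each row shifts and turns the commanded pose from where the row before left it, along the tool's axes as they then stand; what a row does not reach is not made up. A row lasts 1/10 s, in which the tool goes at most 50 mm and 8.59 degrees, less where a joint would pass 70% of its speed; a pose out of reach is approached as far as the arm can. A call is refused whole if a number of a shift passes 0.05 or a number of a turn 8.59, either way. A call with a gripper value outside its range is refused whole. "claw" is the closure in counts, from 0 (fully open) to 255 (shut), set as the call begins (left out, the last holds). The fingers move at their own pace and stop on an object; the grip force is fixed at half the most. Time passes only in rows, so rows that do not move let the fingers close. It gives the time, the measured TCP pose, the force and the opening at its end, in the units of the state.
- bot.get_obs(): the state, without advancing time (a new reading comes with each control period).
- vision.capture(name): name is "scene" or "side" or "wrist"; returns a dict with "img" (420x560x3 uint8, red, green, blue), "camera_matrix" (3x3 intrinsics, pixels), "world_to_cam" (4x4, takes a point from world to camera coordinates); the wrist camera has in their place "mount" (4x4, takes a point from camera to tool coordinates, whose origin is the TCP and whose axes are the tool frame's). Camera axes: x right, y down, z forward; pixel columns grow to the right and rows downward; lengths in mm; the calibration is good to about 2 mm. A picture is of the moment at which its call begins: read the wrist's pose just before it. There is no depth.
- job.close_job(): hands the job in, once; it reports no verdict.
Trained networks look in a picture, given as the dict that the camera call returned (one of the last four; its "shot" number tells which), for a name from the list of things; names that differ only in an ending like _2 or _b are one class to them, and where a whole thing is asked for, a point or a joint stands for the part that bears it (a point fixed in the world has none). Each returns a list of dicts, best first, with "confidence" (0 to 1); they miss things now and then, are a little off and sometimes report something else, mostly with a low value. They report only what shows in the picture. A call takes as long as a camera call. They do not tell look-alikes from the thing itself.
- vision.find_in(picture, name): "xyz" ([x, y, z] in mm, in the coordinates of the camera as it stood for that picture, good to about 4 mm: the middle of the surface that is visible of it).
- vision.regions_of(picture, name): "mask" (420x560 bool, what is visible of it).
The state is a dict: "time": time; "joint_positions": joint angles; "dq": joint speeds; "tau": joint torques, N m; "tool_pos": TCP position; "tcp_rot": TCP orientation; "contact_force": force on the tool from outside, world axes, zero at the start; "moment": the same for the moment, N m; "grip_width": finger opening in mm.
Only numpy, scipy, OpenCV 4.12 (cv2) and the standard library are available. Lean on these libraries where they do the work, as an engineer would, in place of code of your own. Each camera call takes 0.05 s, during which the arm holds its last target. There are 200 camera calls.

## Working session

There is one attempt and no reset: what is moved stays moved. The work goes in short steps, Python scripts to look and compute and a tool call to move; the robot and the scene stay as the last step left them, time stands still between calls to the robot, and variables do not carry over. Pictures are saved under pics/ and viewed, about 8 in all and at most 12, crops included, and the job is handed in when it is done.

Besides the shell and the picture viewer there is one more tool, called as name(argument=value, ...) on one line, values as JSON. arm_command: Moves the arm, as the interface text tells. Its arguments: {"type":"object","properties":{"deltas":{"type":"array","items":{"type":"array","items":{"type":"number"}}},"claw":{"type":"number"}},"required":["deltas"]}

```bash
mkdir -p pics
cat > h.py <<'E'
import numpy as np, cv2
from plant import bot, vision, job
def cap(n,fn=None):
    c=vision.capture(n)
    if fn: cv2.imwrite('pics/'+fn,c['img'][:,:,::-1])
    return c
def ray(c,u,v,z):
    K=c['camera_matrix'];T=c['world_to_cam'];d=T[:3,:3].T@np.linalg.inv(K)@[u,v,1];o=-T[:3,:3].T@T[:3,3]
    return o+d*(z-o[2])/d[2]
def proj(c,P):
    P=np.atleast_2d(P);T=c['world_to_cam'];q=(T[:3,:3]@P.T+T[:3,3:4]);q=c['camera_matrix']@q
    return (q[:2]/q[2]).T
def toworld(c,x):
    T=c['world_to_cam'];return T[:3,:3].T@(np.array(x)-T[:3,3])
E
python3 - <<'E'
from h import *
np.set_printoptions(precision=1,suppress=True)
o=bot.get_obs();print(o['time'],o['tool_pos'],o['tcp_rot'],o['grip_width'])
for n in('scene','side'):
    c=cap(n,n+'1.png')
    for k in('carrier_1','carrier_4','keeper_knob','stop_face','rail','weight','stopper'):
        try:
            for r in vision.find_in(c,k)[:6]: w=toworld(c,r['xyz']);print(n,k,round(r['confidence'],2),w,proj(c,w)[0])
        except Exception as e: print(k,e)
a=cv2.imread('pics/scene1.png')
E
```

```text
0.0 [524.6   0.1 206.9] [-1.6  0.  -1.6] 91.75863245527049
scene carrier_1 0.75 [450.1 111.9  33.6] [268.7 234. ]
scene carrier_1 0.73 [ 437.5 -170.1   25.2] [349.4 215.9]
scene carrier_1 0.72 [457.4 153.1  30.1] [255.3 237. ]
scene carrier_1 0.7 [ 548.2 -171.1   22.2] [332.5 198.9]
scene carrier_1 0.67 [ 590.8 -253.3   22.5] [346.6 187.2]
scene carrier_1 0.6 [446.7  68.9  29.2] [281.8 232.1]
scene carrier_4 0.75 [450.1 111.9  33.6] [268.7 234. ]
scene carrier_4 0.73 [ 437.5 -170.1   25.2] [349.4 215.9]
scene carrier_4 0.72 [457.4 153.1  30.1] [255.3 237. ]
scene carrier_4 0.7 [ 548.2 -171.1   22.2] [332.5 198.9]
scene carrier_4 0.67 [ 590.8 -253.3   22.5] [346.6 187.2]
scene carrier_4 0.6 [446.7  68.9  29.2] [281.8 232.1]
scene stop_face 0.65 [443.9 176.9   9. ] [249.9 247. ]
scene stop_face 0.24 [445.4  69.9  29.8] [281.7 232.3]
scene rail 0.74 [448.6 177.2   8.3] [249.3 246.3]
scene weight 0.69 [634.1  21.4  15.8] [270.9 200.4]
scene weight 0.58 [544.7 139.1  13.6] [248.9 224.1]
scene weight 0.39 [446.8  68.7  30.5] [281.9 231.8]
scene stopper 0.58 [445.8 180.6  10.1] [248.6 246.7
[... 340 characters left out ...]
e carrier_1 0.43 [464.  137.3  38.8] [255.3 194.6]
side carrier_4 0.71 [ 438.8 -186.4   21.2] [287.9 263.2]
side carrier_4 0.69 [ 599.  -267.7   19.5] [365.9 269.5]
side carrier_4 0.68 [447.5   6.9  29.5] [264.6 220.1]
side carrier_4 0.65 [ 556.8 -185.2   22.8] [333.7 252.8]
side carrier_4 0.55 [ 595.  -105.7   23.2] [333.6 233.4]
side carrier_4 0.43 [464.  137.3  38.8] [255.3 194.6]
side keeper_knob 0.45 [493.8   8.5  25.8] [280.8 218.1]
side stop_face 0.68 [452.9  -2.    8.8] [267.7 228.1]
side rail 0.9 [454.9   0.3   6.7] [268.1 228.2]
side weight 0.71 [ 538.9 -343.     9.6] [357.9 298.4]
side weight 0.5 [547.4 128.1  19.5] [283.7 197.5]
side stopper 0.42 [410.8 201.8  24.2] [231.4 192.3]
```

View pics/scene1.png

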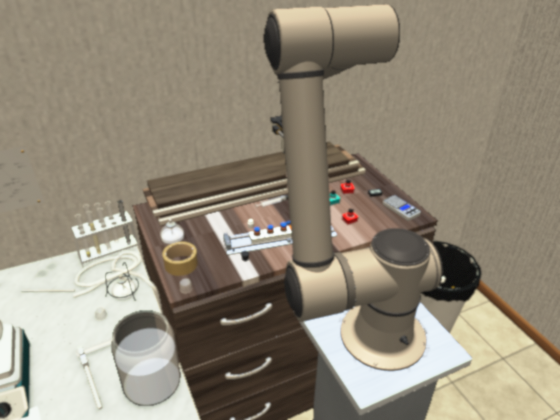

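View pics/side1.png

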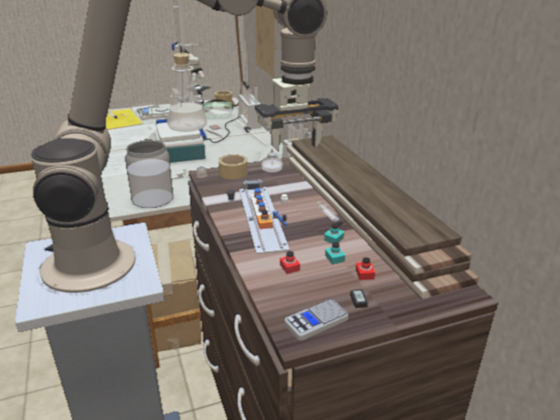

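Run:
```python
from h import *
np.set_printoptions(precision=3,suppress=True)
o=bot.get_obs();print(o['tool_pos'],o['tcp_rot'])
c=cap('wrist','w1.png');print(c['mount'],c['camera_matrix'])
a=cv2.imread('pics/side1.png')[165:275,215:375];b=cv2.resize(a,None,fx=3.5,fy=3.5,interpolation=cv2.INTER_CUBIC)
w=cv2.imread('pics/w1.png')
cv2.imwrite('pics/s1c.png',cv2.resize(a,(800,550),interpolation=cv2.INTER_CUBIC))
```

```text
[525.015   0.044 207.64 ] [-1.571 -0.    -1.571]
[[   0.       0.961    0.276  -73.555]
 [  -0.      -0.276    0.961 -178.448]
 [   1.      -0.       0.       0.143]
 [   0.       0.       0.       1.   ]] [[351.63    0.    272.741]
 [  0.    351.63  211.858]
 [  0.      0.      1.   ]]
```

View pics/w1.png

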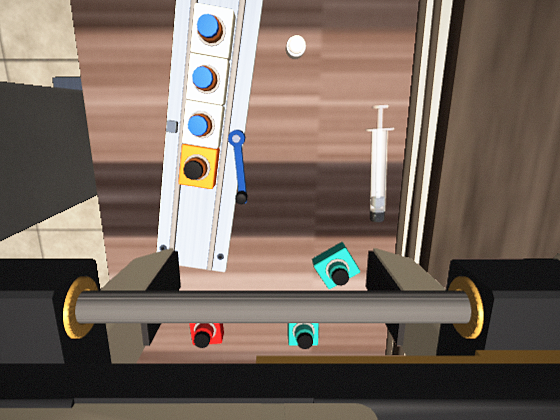

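View pics/s1c.png

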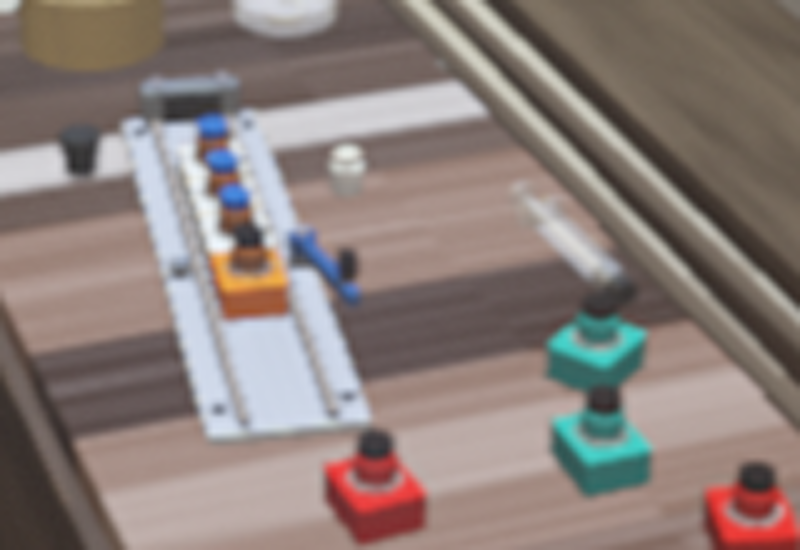

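Seen: the target is the orange carrier in the channel at wrist (198,167). Look-alikes, all rejected: red (203,335), teal (303,335) and teal (340,268) in the wrist view, plus a second red one in the side view. The keeper is open, with its knob at (241,198). I'll fit the rail pose and overlay it on a close crop.

```bash
cat >> h.py <<'E'
from scipy.spatial.transform import Rotation as Ro
def wcap(fn=None):
    o=bot.get_obs();c=cap('wrist',fn);M=np.eye(4);M[:3,:3]=Ro.from_euler('xyz',o['tcp_rot']).as_matrix();M[:3,3]=o['tool_pos']
    c['world_to_cam']=np.linalg.inv(M@c['mount']);return c
def rail2w(p,pose):
    x,y,a=pose;p=np.atleast_2d(np.array(p,float));c,s=np.cos(a),np.sin(a)
    return np.c_[x+c*p[:,0]-s*p[:,1],y+s*p[:,0]+c*p[:,1],p[:,2]]
def overlay(c,pose,fn,box,f,y4=None):
    u0,v0,u1,v1=box;im=cv2.resize(c['img'][v0:v1,u0:u1,::-1],None,fx=f,fy=f,interpolation=cv2.INTER_CUBIC).copy()
    def L(P,col):
        q=((proj(c,rail2w(P,pose))-[u0,v0])*f+f/2-.5).astype(int);cv2.polylines(im,[q.reshape(-1,1,2)],False,col,1)
    L([[-41,150,8],[-41,-175,8],[41,-175,8],[41,150,8]],(0,0,255))
    for x in(-25.5,25.5):L([[x,150,14],[x,-165,14]],(0,255,0))
    a=np.radians(-75);L([[35,-18,27],[35+58*np.cos(a),-18+58*np.sin(a),27],[35+58*np.cos(a),-18+58*np.sin(a),46]],(255,255,0))
    L([[-17,158,34],[17,158,34]],(255,0,255))
    if y4 is not None:L([[-18,y4-21,30],[18,y4-21,30],[18,y4+21,30],[-18,y4+21,30]],(255,0,0))
    cv2.imwrite('pics/'+fn,im)
E
python3 - <<'E'
from h import *
np.set_printoptions(precision=3,suppress=True)
from scipy.optimize import least_squares
c=wcap()
px=np.array([[157,252],[225,271],[236.5,138],[241,196]]);a=np.radians(-75)
P=[[-41,-175,8],[41,-175,8],[35,-18,27],[35+58*np.cos(a),-18+58*np.sin(a),46]]
f=lambda p:(proj(c,rail2w(P,p))-px).ravel()
r=least_squares(f,[460,-10,-.1]);print(r.x,r.fun)
for p in px[:2]:print(ray(c,*p,8))
# orange mask
h=cv2.cvtColor(c['img'],cv2.COLOR_RGB2HSV);m=cv2.inRange(h,(14,150,150),(28,255,255));m[:140]=0;m[200:]=0
v,u=np.nonzero(m);print(u.min(),u.max(),v.min(),v.max())
R=r.x;cc=cv2.minAreaRect(np.c_[u,v].astype(np.float32));B=cv2.boxPoints(cc)
for b in B:
    w=ray(c,*b,30)-[R[0],R[1],0];ca,sa=np.cos(R[2]),np.sin(R[2]);print(b,w[0]*ca+w[1]*sa,-w[0]*sa+w[1]*ca)
overlay(c,R,'ov1.png',(140,80,300,280),3)
E
```

```text
[459.793  74.25   -0.184] [-2.942  5.54  -1.063 -1.641  1.806 -2.808  1.621 -0.081]
[391.486 -83.358   8.   ]
[ 469.22  -107.405    8.   ]
179 216 144 188
[176.969 184.246] -19.1325192139995 -78.21630291138206
[182.031 143.754] -18.65551501737272 -36.30267160703338
[216.862 148.108] 16.116369751130584 -34.19933275792158
[211.8 188.6] 16.76654503361749 -76.19337070263275
```

View pics/ov1.png

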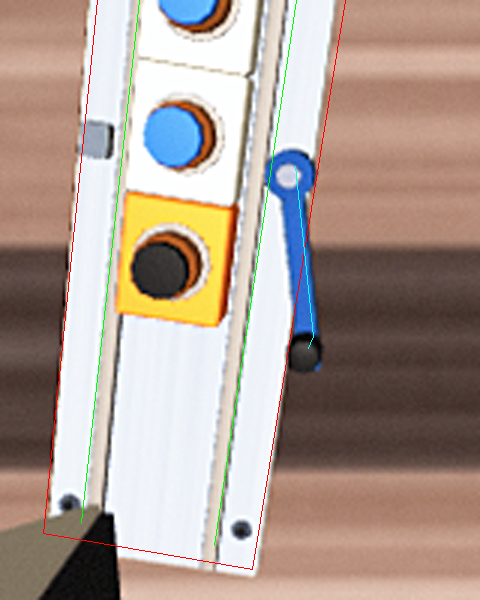

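Run:
```python
from h import *
np.set_printoptions(precision=3,suppress=True)
from scipy.optimize import least_squares
c=wcap()
def inv(w,R):
    w=np.array(w)-[R[0],R[1],0];ca,sa=np.cos(R[2]),np.sin(R[2]);return np.array([w[0]*ca+w[1]*sa,-w[0]*sa+w[1]*ca])
g=lambda u,v:((u+1)/3+140-.33,(v+1)/3+80-.33)
L=[ray(c,*g(*p),8) for p in[(97,0),(50,490)]];Rr=[ray(c,*g(*p),8) for p in[(346,0),(280,430)]]
C=[ray(c,*g(*p),8) for p in[(255,577),(110,551)]]
H=ray(c,*g(287,175),29);a=np.radians(-75);K=ray(c,*g(306,350),46)
def f(R):
    r=[inv(p,R)[0]+41 for p in L]+[inv(p,R)[0]-41 for p in Rr]+[inv(C[0],R)[0]-41]+[inv(p,R)[1]+175 for p in C]
    return np.r_[r,inv(H,R)-[35,-18],inv(K,R)-[35+58*np.cos(a),-18+58*np.sin(a)]]
r=least_squares(f,[460,70,-.1]);print(r.x,f(r.x));R=r.x;np.save('R.npy',R)
for u,v in[(116,312),(218,327),(240,207),(125,192)]:print(inv(ray(c,*g(u,v),30),R))
overlay(c,R,'ov2.png',(140,0,300,280),2.1,-56)
# plan: TCP->targets in tool frame
o=bot.get_obs();Rt=Ro.from_euler('xyz',o['tcp_rot']).as_matrix()
w=rail2w([[0,-110,100]],R)[0];print(w,Rt.T@(w-o['tool_pos']),np.degrees(R[2]))
```

```text
[459.273  71.378  -0.175] [ 0.649 -0.021  1.174  1.177  0.237 -1.017  0.137 -2.099 -0.73  -1.117
  1.609]
[-18.094 -74.571]
[ 17.062 -73.691]
[ 19.06 -31.76]
[-19.274 -33.531]
[440.082 -36.935 100.   ] [ 36.965 107.63  -84.926] -10.047281453663938
```

View pics/ov2.png

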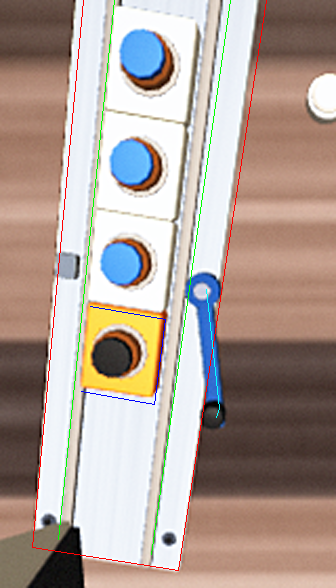

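arm_command(deltas=[[0,0,0,5],[0,0,0,5],[0.017,0,-0.026,0],[0.017,0,-0.026,0],[0.017,0,-0.025,0]], claw=255)

```text
time: 1.45
tool_pos: [439.2, -37.0, 207.5]
tcp_rot: [-1.571, -0.0, -1.745]
contact_force: [0.3, -0.0, 0.9]
grip_width: 56.5
```

arm_command(deltas=[[0,0.025,0,0],[0,0.025,0,0],[0,0.025,0,0],[0,0.025,0,0],[0,0,0,0]])

```text
time: 1.95
tool_pos: [438.3, -36.4, 105.3]
tcp_rot: [-1.577, 0.0, -1.745]
contact_force: [-0.1, 0.5, 0.3]
grip_width: 16.6
```

```bash
cat >> h.py <<'E'
def tcp(R=None):
    R=np.load('R.npy') if R is None else R
    o=bot.get_obs();w=np.array(o['tool_pos']);d=w[:2]-R[:2];ca,sa=np.cos(R[2]),np.sin(R[2])
    print('t',round(o['time'],2),'rail xy',np.round([d[0]*ca+d[1]*sa,-d[0]*sa+d[1]*ca],1),'z',round(w[2],1),'yaw-rail-90',round(np.degrees(o['tcp_rot'][2]-R[2])+90,2),'F',np.round(o['contact_force'],1),'grip',round(o['grip_width'],1))
E
python3 -c "
from h import *
tcp();c=wcap('w2.png')"
```

```text
t 1.95 rail xy [  -1.9 -109.8] z 105.3 yaw-rail-90 0.04 F [-0.1  0.5  0.3] grip 16.6
```

View pics/w2.png

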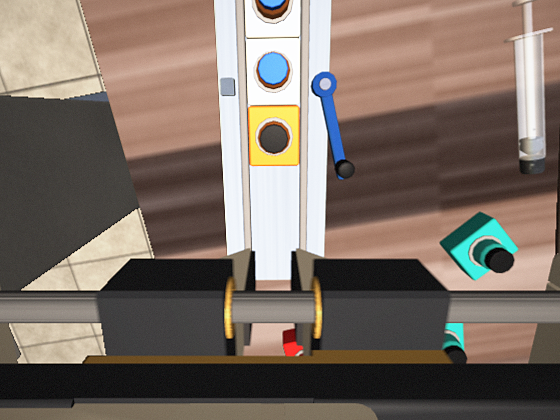

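arm_command(deltas=[[0,0.02,0.001,0],[0,0.02,0.001,0],[0,0.02,0,0],[0,0.015,0,0],[0,0.004,0,0]])

```text
time: 2.5
tool_pos: [442.6, -37.3, 28.7]
tcp_rot: [-1.571, 0.0, -1.745]
contact_force: [1.1, -0.3, -0.2]
grip_width: 0.2
```

arm_command(deltas=[[0,0,0,0],[-0.005,0,0,0],[-0.005,0,0,0],[-0.005,0,0,0],[0,0,0,0]])

```text
time: 3.0
tool_pos: [445.2, -21.7, 29.0]
tcp_rot: [-1.57, 0.0, -1.744]
contact_force: [-0.3, -0.4, -0.6]
grip_width: 0.3
```

```bash
python3 -c "
from h import *
tcp();c=cap('side');x=c['img'][165:275,215:375,::-1];cv2.imwrite('pics/s2.png',cv2.resize(x,(800,550),interpolation=cv2.INTER_CUBIC))"
```

```text
t 3.0 rail xy [  2.4 -94.1] z 29.0 yaw-rail-90 0.1 F [-0.3 -0.4 -0.6] grip 0.3
```

View pics/s2.png

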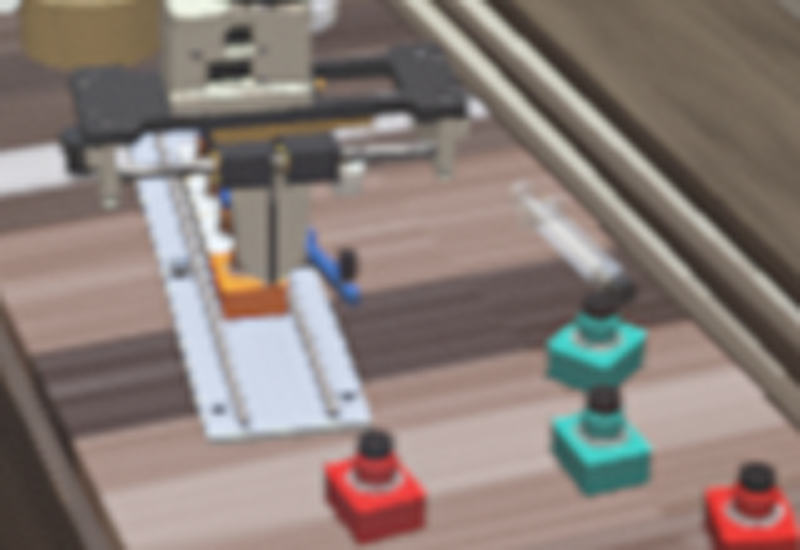

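Fingers are closed behind the orange carrier, tip about 21 mm up (crop (262,275)). Lower it slightly and begin pushing.

arm_command(deltas=[[0,0.002,-0.002,0],[-0.003,0.001,0,0],[-0.003,0,0,0],[-0.003,0,0,0],[-0.003,0,0,0]])

```text
time: 3.55
tool_pos: [445.1, -10.0, 25.6]
tcp_rot: [-1.571, 0.0, -1.745]
contact_force: [-0.4, 0.1, -0.0]
grip_width: 0.2
```

arm_command(deltas=[[-0.004,0,0,0],[-0.004,0,0,0],[-0.004,0,0,0],[-0.004,0,0,0],[0,0,0,0]])

```text
time: 4.05
tool_pos: [448.3, 4.6, 26.8]
tcp_rot: [-1.569, -0.002, -1.744]
contact_force: [-4.3, -7.6, 13.5]
grip_width: 0.4
```

```bash
python3 -c "
from h import *
tcp();c=wcap('w3.png')"
```

```text
t 4.05 rail xy [  0.9 -67.7] z 26.8 yaw-rail-90 0.14 F [-4.3 -7.6 13.5] grip 0.4
```

View pics/w3.png

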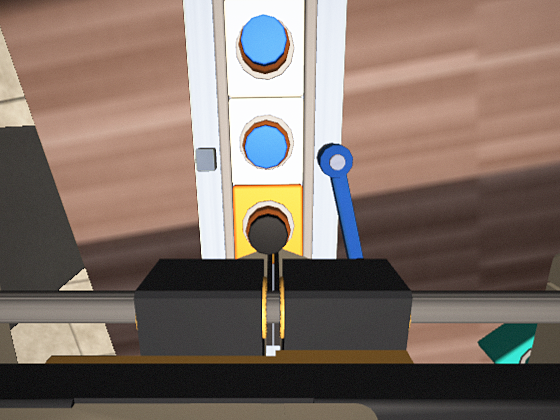

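```bash
cat >> h.py <<'E'
def wr(c,u,v,z):
    R=np.load('R.npy');w=ray(c,u,v,z);d=w[:2]-R[:2];ca,sa=np.cos(R[2]),np.sin(R[2]);return np.round([d[0]*ca+d[1]*sa,-d[0]*sa+d[1]*ca],1)
E
python3 -c "
from h import *
tcp();c=wcap()
print('front4',wr(c,268,185,30),'23',wr(c,266,97,30),'hinge',wr(c,338,161,29),'cap3',wr(c,266,145,52),'cap4',wr(c,268,233,52))
print('corners L/R',wr(c,234,186,30),wr(c,302,184,30),'rail',wr(c,183,0,8),wr(c,348,0,8),wr(c,200,250,8),wr(c,337,250,8))
"
```

```text
t 4.1 rail xy [  0.8 -67.7] z 26.8 yaw-rail-90 0.12 F [-3.8 -7.8 13.5] grip 0.4
front4 [ -1.3 -30.3] 23 [-2.2 12.2] hinge [ 33.7 -18.2] cap3 [-1.9 -8.2] cap4 [ -1.1 -48.2]
corners L/R [-18.6 -30.8] [ 15.9 -29.7] rail [-43.6  58.7] [38.3 58.9] [-42.6 -74.8] [ 39.9 -74.7]
```

```bash
python3 -c "
from h import *
c=cap('side');print('tip then',proj(c,[445.2,-21.7,21]),proj(c,[445.2,-21.7,32]))
o=bot.get_obs();p=np.array(o['tool_pos']);print('now',o['contact_force'],o['moment'],proj(c,p+[0,0,-8]),proj(c,p+[0,0,3]))
for n,P in{'rear4 top':[[-18,-72,30],[18,-72,30]],'rear4 bot':[[-18,-72,8],[18,-72,8]],'rail rear':[[-41,-175,8],[41,-175,8]]}.items():print(n,proj(c,rail2w(P,np.load('R.npy'))))
a=cv2.resize(c['img'][185:245,240:310,::-1],(700,600),interpolation=cv2.INTER_CUBIC)
cv2.imwrite('pics/s3.png',a)
"
```

```text
tip then [[267.33192004 228.27514485]] [[267.31189678 224.63378321]]
now [-4.26364363 -7.23581017 12.50054314] [-1.25573144  0.73278508  0.07448705] [[265.19033909 223.97533737]] [[265.1618325  220.38124668]]
rear4 top [[258.3052674  221.69804947]
 [271.85915485 220.55069971]]
rear4 bot [[258.41877375 228.88270739]
 [271.86109312 227.71349163]]
rail rear [[255.08836648 251.11912763]
 [287.83570084 248.03832068]]
```

View pics/s3.png

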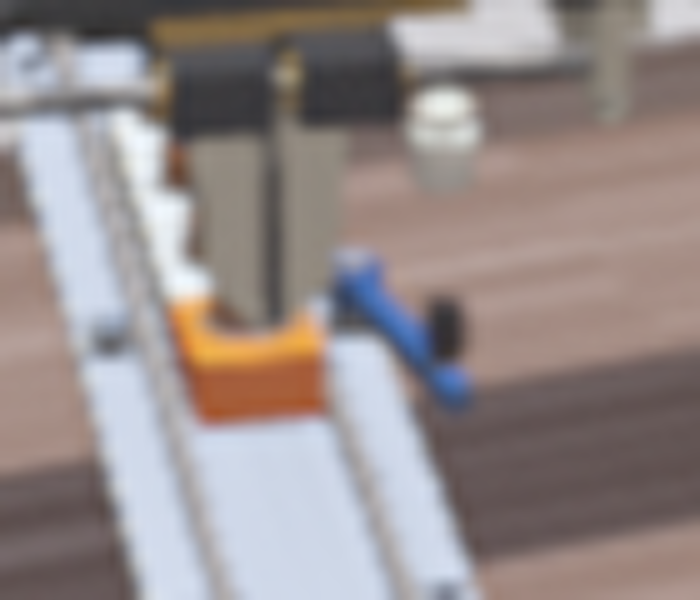

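The finger reads low: the tips are resting on top of the orange block against its vial (crop (265,325)), and the block is still flat. I'll lift slightly, back off, then find the true tip height by a gentle touch.

arm_command(deltas=[[0,-0.002,0,0],[0,-0.003,0,0],[0.01,-0.003,0,0],[0.012,0,0,0],[0.012,0,0,0]])

```text
time: 4.7
tool_pos: [441.7, -28.9, 33.6]
tcp_rot: [-1.571, -0.0, -1.745]
contact_force: [-0.1, -0.4, -0.5]
grip_width: 0.3
```

arm_command(deltas=[[0.004,0.004,0,0],[0,0.004,0,0],[0,0.003,0,0],[0,0,0,0],[0,0,0,0]])

```text
time: 5.2
tool_pos: [441.1, -31.6, 22.4]
tcp_rot: [-1.571, 0.0, -1.745]
contact_force: [-0.2, -0.1, 0.0]
grip_width: 0.6
```

```bash
python3 -c "
from h import *
tcp()
c=wcap('w4.png');h=cv2.cvtColor(c['img'],cv2.COLOR_RGB2HSV);m=cv2.inRange(h,(14,150,150),(28,255,255));m[240:]=0
v,u=np.nonzero(m);print(u.min(),u.max(),v.min(),v.max(),'front',wr(c,268,v.min(),30),'rear',wr(c,268,v.max(),30))
"
```

```text
t 5.2 rail xy [ 1.000e-01 -1.046e+02] z 22.4 yaw-rail-90 0.07 F [-0.2 -0.1  0. ] grip 0.6
231 305 115 200 front [ -1.9 -32.8] rear [ -2.  -73.9]
```

arm_command(deltas=[[0,0.0015,0,0],[0,0.0015,0,0],[0,0.001,0,0],[0,0,0,0]])

```text
time: 5.65
tool_pos: [441.1, -31.9, 18.5]
tcp_rot: [-1.571, 0.0, -1.745]
contact_force: [-0.6, 0.3, -0.2]
grip_width: 0.6
```

arm_command(deltas=[[0,0.001,0,0],[0,0.001,0,0],[0,0.001,0,0],[0,0,0,0]])

```text
time: 6.05
tool_pos: [441.2, -31.9, 15.5]
tcp_rot: [-1.571, 0.0, -1.745]
contact_force: [0.1, 0.3, 0.1]
grip_width: 0.3
```

arm_command(deltas=[[0,0.001,0,0],[0,0.001,0,0],[0,0,0,0]])

```text
time: 6.35
tool_pos: [441.1, -31.9, 13.5]
tcp_rot: [-1.571, 0.0, -1.745]
contact_force: [-0.7, 0.5, -0.3]
grip_width: 0.2
```

arm_command(deltas=[[0,0.001,0,0],[0,0.001,0,0],[0,0,0,0]])

```text
time: 6.65
tool_pos: [441.1, -31.9, 11.5]
tcp_rot: [-1.571, 0.0, -1.745]
contact_force: [-0.2, 0.3, -0.1]
grip_width: 0.5
```

```bash
python3 -c "
from h import *
tcp();c=cap('side')
print(proj(c,rail2w([[0,-104,14],[0,-113,14],[0,-104,20],[-18,-74,30],[-18,-74,8]],np.load('R.npy'))))
a=cv2.resize(c['img'][185:245,240:310,::-1],(700,600),interpolation=cv2.INTER_CUBIC)
cv2.imwrite('pics/s4.png',a)
"
```

```text
t 6.65 rail xy [ 1.000e-01 -1.049e+02] z 11.5 yaw-rail-90 0.05 F [-0.2  0.3 -0.1] grip 0.5
[[267.03609967 232.62305942]
 [267.58429251 234.43515593]
 [267.02447304 230.64229491]
 [258.41349007 222.07937062]
 [258.52625251 229.27025466]]
```

View pics/s4.png

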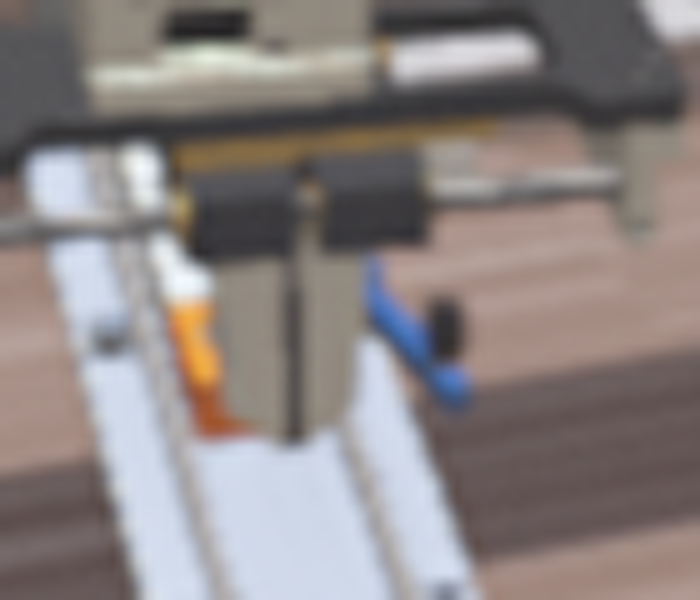

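arm_command(deltas=[[0,0.001,0,0],[0,0.001,0,0],[0,0,0,0]])

```text
time: 7.0
tool_pos: [441.1, -31.9, 9.5]
tcp_rot: [-1.571, 0.0, -1.745]
contact_force: [0.9, -0.0, -0.1]
grip_width: 0.4
```

arm_command(deltas=[[0,0.001,0,0],[0,0.001,0,0],[0,0,0,0]])

```text
time: 7.3
tool_pos: [441.1, -31.9, 7.5]
tcp_rot: [-1.571, -0.0, -1.745]
contact_force: [0.2, 0.3, 0.5]
grip_width: 0.1
```

arm_command(deltas=[[0,0.001,0,0],[0,0.001,0,0],[0,0,0,0]])

```text
time: 7.6
tool_pos: [441.1, -31.9, 5.5]
tcp_rot: [-1.571, 0.0, -1.745]
contact_force: [0.6, 0.0, -0.2]
grip_width: 0.2
```

arm_command(deltas=[[0,0.001,0,0],[0,0.001,0,0],[0,0,0,0]])

```text
time: 7.9
tool_pos: [441.1, -31.9, 3.5]
tcp_rot: [-1.571, 0.0, -1.745]
contact_force: [-0.0, 0.5, -0.2]
grip_width: 0.3
```

```bash
python3 -c "
from h import *
tcp();c=cap('side','s5.png')
print(c['img'][222:240,269].tolist());print(c['img'][222:240,265].tolist());print(c['img'][222:240,273].tolist())
print('s4-like ref z11.5: tip v~229')
"
```

```text
t 7.9 rail xy [   0.2 -104.8] z 3.5 yaw-rail-90 0.05 F [-0.   0.5 -0.2] grip 0.3
[[86, 82, 80], [88, 83, 82], [87, 82, 81], [86, 81, 80], [86, 81, 80], [86, 81, 80], [84, 79, 78], [85, 79, 78], [82, 76, 74], [92, 89, 91], [146, 151, 164], [196, 205, 221], [207, 217, 233], [208, 217, 233], [207, 216, 232], [207, 215, 232], [206, 215, 232], [207, 216, 232]]
[[146, 139, 129], [146, 138, 129], [147, 139, 130], [146, 138, 128], [147, 139, 129], [146, 138, 128], [145, 136, 127], [149, 143, 137], [169, 170, 176], [192, 198, 212], [205, 213, 229], [208, 217, 234], [208, 217, 233], [208, 217, 233], [208, 217, 233], [208, 217, 233], [208, 217, 233], [208, 217, 233]]
[[145, 137, 127], [146, 138, 128], [145, 137, 127], [144, 137, 126], [144, 136, 126], [144, 136, 125], [146, 137, 128], [150, 146, 143], [167, 170, 180], [195, 204, 220], [206, 216, 233], [208, 217, 234], [209, 217, 234], [208, 217, 233], [207, 216, 232], [206, 215, 231], [206, 215, 231], [206, 215, 231]]
s4-like ref z11.5: tip v~229
```

No contact even at TCP z 3.5, and in the side image the tip sits about 16–20 mm up. So the closed tips stand about 12 mm above the stated point, which is the right push height. Pushing slowly and watching the force.

arm_command(deltas=[[-0.006,0,0,0],[-0.006,0,0,0],[-0.004,0,0,0],[-0.004,0,0,0],[0,0,0,0]])

```text
time: 8.45
tool_pos: [444.8, -11.6, 3.7]
tcp_rot: [-1.571, 0.0, -1.744]
contact_force: [0.4, 0.3, 0.3]
grip_width: 0.4
```

arm_command(deltas=[[-0.003,0,0,0],[-0.003,0,0,0],[-0.003,0,0,0],[-0.003,0,0,0],[0,0,0,0]])

```text
time: 8.95
tool_pos: [446.8, -0.0, 3.6]
tcp_rot: [-1.571, 0.0, -1.745]
contact_force: [-0.2, 0.2, 0.5]
grip_width: 0.6
```

```bash
cat >> h.py <<'E'
def o4(c):
    h=cv2.cvtColor(c['img'],cv2.COLOR_RGB2HSV);m=cv2.inRange(h,(14,150,150),(28,255,255));m[258:]=0
    v,u=np.nonzero(m);print('orange u',u.min(),u.max(),'v',v.min(),v.max(),'front',wr(c,(u.min()+u.max())/2,v.min(),30))
E
python3 -c "
from h import *
tcp();o4(wcap('w5.png'))
"
```

```text
t 8.95 rail xy [  0.2 -72.5] z 3.6 yaw-rail-90 0.06 F [-0.2  0.2  0.5] grip 0.6
orange u 228 308 v 163 251 front [ -1.6 -20.6]
```

arm_command(deltas=[[-0.004,0,0,0],[-0.004,0,0,0],[-0.004,0,0,0],[-0.004,0,0,0],[-0.004,0,0,0]])

```text
time: 9.5
tool_pos: [450.3, 19.7, 3.6]
tcp_rot: [-1.571, -0.0, -1.745]
contact_force: [-0.0, -1.6, 0.4]
grip_width: 0.4
```

arm_command(deltas=[[-0.004,0,0,0],[-0.004,0,0,0],[-0.004,0,0,0],[-0.004,0,0,0],[0,0,0,0]])

```text
time: 10.0
tool_pos: [453.1, 35.7, 3.6]
tcp_rot: [-1.571, 0.0, -1.745]
contact_force: [-0.1, 0.3, 0.1]
grip_width: 0.3
```

```bash
python3 -c "
from h import *
tcp();o4(wcap('w6.png'))
"
```

```text
t 10.0 rail xy [  0.1 -36.3] z 3.6 yaw-rail-90 0.07 F [-0.1  0.3  0.1] grip 0.3
orange u 228 308 v 163 252 front [-1.6 15.6]
```

arm_command(deltas=[[-0.003,0,0,0],[-0.003,0,0,0],[-0.003,0,0,0],[-0.003,0,0,0],[0,0,0,0]])

```text
time: 10.55
tool_pos: [455.2, 47.3, 3.6]
tcp_rot: [-1.571, 0.0, -1.745]
contact_force: [0.5, 0.7, -0.5]
grip_width: 0.7
```

arm_command(deltas=[[-0.001,0,0,0],[-0.001,0,0,0],[-0.001,0,0,0],[0,0,0,0]])

```text
time: 10.95
tool_pos: [455.6, 49.9, 3.6]
tcp_rot: [-1.571, 0.0, -1.745]
contact_force: [-0.2, -0.7, 0.3]
grip_width: 0.8
```

arm_command(deltas=[[-0.001,0,0,0],[0,0,0,0]])

```text
time: 11.15
tool_pos: [455.8, 50.7, 3.6]
tcp_rot: [-1.571, -0.0, -1.745]
contact_force: [-1.1, -2.6, -0.2]
grip_width: 0.5
```

arm_command(deltas=[[-0.001,0,0,0],[0,0,0,0]])

```text
time: 11.35
tool_pos: [455.8, 50.8, 3.6]
tcp_rot: [-1.571, -0.002, -1.745]
contact_force: [-1.7, -9.3, 1.3]
grip_width: 0.1
```

arm_command(deltas=[[-0.001,0,0,0],[0,0,0,0],[0,0,0,0]])

```text
time: 11.65
tool_pos: [455.9, 50.9, 3.7]
tcp_rot: [-1.571, -0.003, -1.744]
contact_force: [-2.3, -13.4, 1.7]
grip_width: 0.2
```

```bash
python3 -c "
from h import *
tcp();o4(wcap('w7.png'))
"
```

```text
t 11.65 rail xy [  0.2 -20.7] z 3.7 yaw-rail-90 0.1 F [ -2.3 -13.4   1.7] grip 0.2
orange u 228 308 v 164 252 front [-1.6 30.8]
```

The row is home: 13 N against the stop, with the TCP no longer advancing. Now retreat, rise and plan the keeper arc.

arm_command(deltas=[[0.004,0,0,0],[0.012,0,0,0],[0.02,0,0,0],[0.02,-0.01,0,0],[0,-0.03,0,0]])

```text
time: 12.2
tool_pos: [444.2, -3.9, 42.2]
tcp_rot: [-1.576, 0.0, -1.747]
contact_force: [0.3, 0.9, 0.9]
grip_width: 0.5
```

arm_command(deltas=[[0,-0.03,0.01,0],[0.003,0,0.026,0],[0,0,0.026,0],[0,0,0.026,0],[0,0,0,0]])

```text
time: 12.7
tool_pos: [535.4, -21.7, 73.8]
tcp_rot: [-1.567, 0.0, -1.746]
contact_force: [0.7, -1.0, -0.1]
grip_width: 0.5
```

```bash
python3 -c "
from h import *
from scipy.optimize import brentq
tcp();c=wcap('w8.png')
h=cv2.cvtColor(c['img'],cv2.COLOR_RGB2HSV)
m=cv2.inRange(h,(100,150,60),(125,255,255));n,l,s,ce=cv2.connectedComponentsWithStats(m)
for i in range(1,n):
    if s[i,4]>60:print(s[i],ce[i])
o4(c);np.set_printoptions(precision=1,suppress=True)
p=None
for th in range(0,106,8):
    th=min(th,105);a=np.radians(-75-th);t=np.array([np.sin(a),-np.cos(a)]);K=np.array([35,-18])+58*np.array([np.cos(a),np.sin(a)])
    sd=lambda d:np.hypot(*np.maximum(np.abs(t*d)-[19,10],0))-6
    C=K-t*brentq(sd,12,60);print(th,'knob',K,'C',C)
"; cp pics/w8.png pics/w8v.png
```

```text
t 12.7 rail xy [ 91.2 -78.4] z 73.8 yaw-rail-90 0.01 F [ 0.7 -1.  -0.1] grip 0.5
[ 70   0  37  14 359] [88.20334262  4.96100279]
[ 165  121   51  112 1380] [190.66521739 167.22463768]
orange u 81 148 v 47 120 front [ 0.2 30.7]
0 knob [ 50. -74.] C [ 75.  -67.3]
8 knob [ 42.1 -75.6] C [ 67.1 -72.5]
16 knob [ 34. -76.] C [ 59.  -76.4]
24 knob [ 25.9 -75.3] C [ 50.9 -79.2]
32 knob [ 18.  -73.5] C [ 43.  -81.1]
40 knob [ 10.5 -70.6] C [ 35.3 -82.1]
48 knob [  3.4 -66.6] C [ 26.1 -81.4]
56 knob [ -3.1 -61.8] C [ 15.4 -77.8]
64 knob [ -8.8 -56.1] C [  5.1 -72.1]
72 knob [-13.6 -49.6] C [ -3.3 -65.6]
80 knob [-17.6 -42.5] C [-10.1 -58.5]
88 knob [-20.5 -35. ] C [-15.6 -51. ]
96 knob [-22.3 -27.1] C [-19.8 -43.1]
104 knob [-23. -19.] C [-22.7 -35. ]
```

View pics/w8v.png

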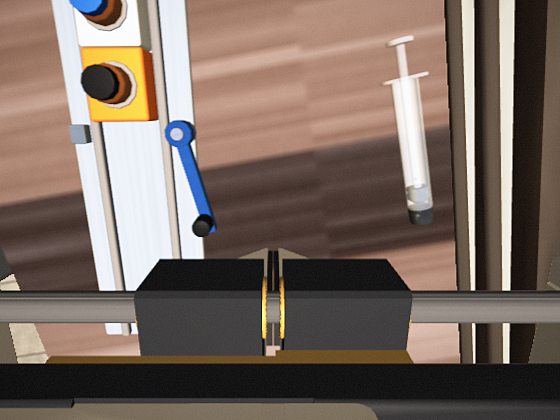

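Twelve views are used, so only numeric checks from here. The last one shows the orange carrier home and the keeper still open, with its knob at (203,226). Lowering beside the knob.

arm_command(deltas=[[-0.002,0.02,0,0],[-0.002,0.02,0,0],[0,0.012,0,0],[0,0.004,0,0],[0,0,0,0]])

```text
time: 13.25
tool_pos: [532.7, -16.7, 17.4]
tcp_rot: [-1.572, 0.0, -1.745]
contact_force: [0.4, -0.1, 1.0]
grip_width: 0.5
```

arm_command(deltas=[[0,0,-0.005,0],[0,0,-0.005,0],[0,0,-0.005,0],[0,0,-0.005,0],[0,0,-0.004,0]])

```text
time: 13.75
tool_pos: [509.3, -12.5, 17.9]
tcp_rot: [-1.57, -0.0, -1.745]
contact_force: [0.9, -1.3, 0.3]
grip_width: 0.3
```

arm_command(deltas=[[0.001,0,-0.004,0],[0.001,0,-0.004,0],[0.001,0,-0.004,0],[0.001,0,-0.004,0],[0,0,0,0]])

```text
time: 14.25
tool_pos: [492.5, -13.6, 17.6]
tcp_rot: [-1.571, 0.0, -1.745]
contact_force: [-0.7, -0.4, -0.5]
grip_width: 0.5
```

```bash
cat >> h.py <<'E'
def blue(c,umin=0):
    h=cv2.cvtColor(c['img'],cv2.COLOR_RGB2HSV)
    m=cv2.inRange(h,(100,150,60),(125,255,255));n,l,s,ce=cv2.connectedComponentsWithStats(m)
    for i in range(1,n):
        if s[i,4]>60:
            v,u=np.nonzero(l==i);r=cv2.minAreaRect(np.c_[u,v].astype(np.float32));B=cv2.boxPoints(r)
            print('blue',s[i],'corners in rail z27',[wr(c,*b,27).tolist() for b in B])
E
python3 -c "
from h import *
tcp();c=wcap('w9.png');blue(c);o4(c)"
```

```text
t 14.25 rail xy [ 47.5 -77.9] z 17.6 yaw-rail-90 0.04 F [-0.7 -0.4 -0.5] grip 0.5
blue [ 224  124   36  130 2152] corners in rail z27 [[15.5, -72.6], [26.2, -9.1], [42.4, -11.1], [33.4, -75.1]]
orange u 117 203 v 25 124 front [-0.3 30.8]
```

arm_command(deltas=[[0.0025,0,-0.0045,0],[0.001,0,-0.004,0],[0.0005,0,-0.004,0],[0,0,-0.0045,0],[-0.0005,0,-0.0045,0]])

```text
time: 14.8
tool_pos: [471.1, -13.3, 17.7]
tcp_rot: [-1.57, 0.0, -1.745]
contact_force: [1.2, 0.6, 0.7]
grip_width: 0.4
```

arm_command(deltas=[[-0.002,0,-0.0055,0],[-0.0015,0,-0.005,0],[-0.003,0,-0.0055,0],[-0.003,0,-0.005,0],[-0.003,0,-0.0045,0]])

```text
time: 15.3
tool_pos: [447.9, 3.7, 17.6]
tcp_rot: [-1.571, -0.0, -1.745]
contact_force: [-0.0, -0.2, -0.3]
grip_width: 0.2
```

arm_command(deltas=[[-0.0035,0,-0.004,0],[-0.0035,0,-0.0035,0],[-0.0035,0,-0.003,0],[-0.0035,0,-0.003,0],[-0.004,0,-0.0025,0]])

```text
time: 15.8
tool_pos: [435.6, 24.2, 17.6]
tcp_rot: [-1.571, -0.0, -1.745]
contact_force: [0.7, -0.8, -1.3]
grip_width: 0.6
```

```bash
python3 -c "
from h import *
tcp();c=wcap('w10.png');blue(c);o4(c)"
```

```text
t 15.8 rail xy [-15.1 -50.6] z 17.6 yaw-rail-90 0.05 F [ 0.7 -0.8 -1.3] grip 0.6
blue [ 282    2   49   54 1053] corners in rail z27 [[-13.3, 49.9], [-7.4, 69.8], [12.1, 65.1], [7.0, 44.9]]
blue [ 238  179  148   61 2272] corners in rail z27 [[-34.6, -22.3], [38.1, -7.0], [43.0, -24.1], [-31.6, -40.3]]
orange u 263 340 v 92 182 front [-1.9 31.1]
```

arm_command(deltas=[[-0.004,0,-0.0025,0],[-0.004,0,-0.0025,0],[-0.004,0,-0.0015,0],[-0.003,0,-0.0015,0],[0,0,0,0]])

```text
time: 16.35
tool_pos: [430.3, 40.5, 17.6]
tcp_rot: [-1.571, 0.0, -1.745]
contact_force: [-0.0, -0.1, 0.6]
grip_width: 0.4
```

arm_command(deltas=[[-0.001,0,0,0],[-0.001,0,0,0],[0,0,0,0]])

```text
time: 16.65
tool_pos: [430.5, 41.3, 17.6]
tcp_rot: [-1.571, -0.001, -1.745]
contact_force: [-1.8, -6.5, 1.3]
grip_width: 0.6
```

```bash
python3 -c "
from h import *
tcp();c=wcap('w11.png');blue(c);o4(c)"
```

```text
t 16.65 rail xy [-23.1 -34.6] z 17.6 yaw-rail-90 0.08 F [-1.8 -6.5  1.3] grip 0.6
blue [303  50  48  51 864] corners in rail z27 [[-13.9, 54.3], [0.9, 68.4], [16.4, 54.9], [1.5, 40.0]]
blue [ 249  210  151   35 2327] corners in rail z27 [[-34.6, -8.6], [40.3, -8.5], [42.1, -26.7], [-34.9, -26.8]]
orange u 281 356 v 130 215 front [-1.7 30.5]
```

Keeper is at its hard stop: 6.7 N, with the bar straight across. Retreat straight back, then up.

arm_command(deltas=[[0.003,0,0,0],[0.01,0,0,0],[0.02,0,0,0],[0.02,0,0,0],[0.01,-0.02,0,0]])

```text
time: 17.2
tool_pos: [418.1, -21.2, 36.3]
tcp_rot: [-1.575, 0.0, -1.747]
contact_force: [0.0, -0.1, 0.2]
grip_width: 0.5
```

arm_command(deltas=[[0,-0.03,0,0],[0,-0.03,0,0],[0,-0.03,0,0],[0,-0.03,0,0],[0,0,0,0]])

```text
time: 17.7
tool_pos: [422.2, -21.0, 161.1]
tcp_rot: [-1.563, -0.0, -1.746]
contact_force: [0.9, -0.2, -0.0]
grip_width: 0.5
```

```bash
python3 -c "
from h import *
tcp();c=wcap('w12.png');blue(c);o4(c)
h=cv2.cvtColor(c['img'],cv2.COLOR_RGB2HSV)
for k in('carrier_1','weight','stopper','keeper_knob'):
    for r in vision.find_in(c,k)[:5]:
        w=toworld(c,r['xyz']);R=np.load('R.npy');d=w[:2]-R[:2];ca,sa=np.cos(R[2]),np.sin(R[2]);print(k,round(r['confidence'],2),np.round([d[0]*ca+d[1]*sa,-d[0]*sa+d[1]*ca,w[2]],1))
"
```

```text
t 17.7 rail xy [-20.4 -97.4] z 161.1 yaw-rail-90 0.03 F [ 0.9 -0.2 -0. ] grip 0.5
blue [284   0  24  17 201] corners in rail z27 [[-10.1, 60.2], [8.0, 60.2], [8.3, 48.9], [-10.0, 48.8]]
blue [271  95  73  20 682] corners in rail z27 [[-20.5, -26.4], [-20.4, -11.0], [40.4, -10.9], [41.3, -26.4]]
orange u 273 315 v 41 94 front [-1.9 30.1]
carrier_1 0.87 [-4.6 45.5 29.3]
carrier_1 0.85 [ 138.7 -230.    41.2]
carrier_1 0.71 [ 155.5 -136.1   28.8]
carrier_1 0.65 [-2.   9.3 29.1]
carrier_1 0.57 [ 184.3 -280.9   18. ]
keeper_knob 0.88 [  8.  -20.8  31. ]
```

```bash
python3 -c "
from h import *
c=cap('side','s9.png');R=np.load('R.npy')
h=cv2.cvtColor(c['img'],cv2.COLOR_RGB2HSV);m=cv2.inRange(h,(100,120,60),(125,255,255));m[:150]=0;m[260:]=0;m[:,:230]=0;m[:,300:]=0
n,l,s,ce=cv2.connectedComponentsWithStats(m)
for i in range(1,n):
    if s[i,4]>4: print(s[i,4],np.round(ce[i],1),wr(c,*ce[i],49))
print('expected caps',np.round(proj(c,rail2w([[0,137,49],[0,95,49],[0,53,49]],R)),1).tolist())
for r in vision.find_in(c,'carrier_1')[:6]: w=toworld(c,r['xyz']);print(round(r['confidence'],2),np.round(w,0))
tcp()
job.close_job()
"
```

```text
16 [254.  180.5] [ -0.7 137.2]
12 [255.8 186.9] [-1.2 94. ]
17 [257.9 193.4] [-1.2 52.2]
43 [262.7 213.7] [ -5.  -65.2]
expected caps [[254.3, 180.5], [256.2, 186.7], [258.3, 193.3]]
0.88 [ 596. -269.   16.]
0.77 [ 558. -182.   22.]
0.66 [461. 120.  31.]
0.6 [ 440. -185.   19.]
0.56 [469. 156.  37.]
0.43 [460.  71.  32.]
t 18.05 rail xy [-23.4 -96.9] z 156.6 yaw-rail-90 0.04 F [-0.8 -0.3 -0.2] grip 0.1
the job is handed in; nothing more can be done
```

I pushed the row of four carriers home from behind, touching only the orange one, then swung the keeper shut by its knob, withdrew the arm and handed the job in at about 18 s.

- **Row:** The final push reached about 13 N with the arm no longer advancing. The side camera put the three blue caps at rail y of about 137, 94 and 52 mm, against expected 137, 95 and 53. The orange carrier's front edge read 30–31 mm, about 1–2 mm short of the expected 32. That is within the 4 mm tolerance, and about what my rail fit can resolve.
- **Keeper:** It met its hard stop at about 7 N, and after I withdrew it lay straight across the rail.
- **What went wrong:** On the first approach the closed fingertips stood roughly 12 mm higher than the stated tool point. They rode onto the orange block and pressed against its vial with about 15 N. The side view showed the block still flat, and it measured back at its starting place once I had backed off. I then lowered the tool and pushed properly.
- **Not checked:** I did not measure the bystanders at the end. The finger paths were planned clear of them, and I felt no other contact.

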